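Build up a filtration unit on the free place of the vacuum manifold

ROBOT

A 7-joint arm with a two-finger parallel gripper is mounted at the origin on a cart in front of the work surface, level with it; the furniture and walls round the work are solid. World frame = base frame: x ahead of the robot, y to its left, z up, the work surface at z = 0. Lengths are in m, angles in rad, forces in N, time in s.
With the tool pointing down it reaches from about 0.4 to 0.85 m from the base axis. Payload 10.4 kg.
Tool frame: the origin (TCP) lies on the centre line of the jaws, within the pads' length; the fingertips stand 14 mm ahead of it and the grasp point (between the pads) lies 5 mm behind it (manip.tip_reach is the distance from the TCP to the fingertips, in m); z points along the fingers, y is the line along which they close (so a half turn about z gives the same grasp; the last joint's range is limited). The gripper opens to 85 mm and grips with 20 to 120 N. Pads are 22 mm wide; open, the fingers measure 114 mm over their backs; the gripper's body (76 mm by 85 mm) begins 54 mm behind the grasp point. The pads swing forward as they close: fully open they stand 13 mm farther back than shut.
Start: joints at [1.316, 0.332, -0.065, 1.46, 0.022, 1.35, -0.088], TCP at [0.144, -0.608, 0.245] pointing down, gripper open.
Joint ranges: [-2.6, 2.6], [-0.5, 2.12], [-1.47, 1.34], [0.16, 2.42], [-1.27, 4.41], [0.06, 2.06], [-2.6, 2.6]. Speed limits (rad/s): [2.22, 2.22, 2.79, 2.79, 3.14, 3.14, 3.14].

INTERFACE

Orientations are given as a unit quaternion [x, y, z, w].
In Python, from workcell import manip gives the robot as it stands.
- The arm moves only by the shell command python3 -m pendant 'ROWS' [FORCE]. ROWS is JSON, a list of rows, each a list of 7 numbers: the shift along the tool's x, y, z in units of 50 mm (1.0 is 50 mm), then the turn, a rotation vector about the tool's x, y, z in units of 8 degrees (1.0 is 8 degrees), then the opening, from -1 (shut) to 1 (fully open), so that 0 is half open. In form: [[dx, dy, dz, ax, ay, az, jaw], ...]. A call has exactly 10 rows; each row is the pose to reach, as a shift and turn from the pose commanded when the call began, along the tool's axes at that moment; what a row does not reach only later rows make up. A row lasts 1/8 s, in which the tool goes at most 62.5 mm and 10.7 degrees, less where a joint would pass 70% of its speed; a pose out of reach is approached as far as the arm can. A call with a gripper value outside its range is refused whole. The fingers move at their own pace and stop on an object; FORCE is the grip in N (left out, the last holds). Time passes only in rows, so rows that repeat a pose let the fingers close, or fill a call up. It gives the time, the measured TCP pose, the force, the opening and the grip force at its end, in the units of the state.
- manip.get_obs(): the state, without advancing time (a new reading comes with each control period).
- manip.camera(name): name is "scene" or "top" or "wrist"; returns (picture, depth): 384x512x3 uint8, red, green, blue; 384x512 float32, m along the optical axis (not along the pixel's ray), 0 where there is no reading.
- manip.get_calibration(name): a dict with "fx", "fy", "cx", "cy" (pixels), "D" ([k1, k2, p1, p2, k3] as OpenCV has them; the pictures are not rectified), "xyz" and "orientation" of the camera in the world. Camera axes: x right, y up, looking along -z (the intrinsics and any distortion apply to the point x, -y, -z); pixel columns grow to the right and rows downward; lengths in m; the calibration is good to about 2 mm. A picture is of the moment at which its call begins: read the wrist's pose just before it. get_calibration takes no time and is no camera call; for the wrist camera it gives the pose at the moment of the call.
- manip.hand_in(): hands the job in; it is judged then, once.
Trained networks look in the newest picture that a camera, given by its name, has taken for a name from the list of things; names that differ only in an ending like _2 or _b are one class to them, and where a whole thing is asked for, a point or a joint stands for the part that bears it (a point fixed in the world has none). Each returns a list of dicts, best first, with "p" (0 to 1); they miss things now and then, are a little off and sometimes report something else, mostly with a low value. They report only what shows in the picture. A call takes as long as a camera call. They do not tell look-alikes from the thing itself.
- manip.find_in(thing, camera): "box" ([left, top, right, bottom] in pixels, round what is visible of it).
- manip.trace(thing, camera): "pixels" (384x512 bool, what is visible of it) and "box" ([left, top, right, bottom] in pixels, round what is visible of it).
- manip.tip_of(thing, camera): "pixel" ([column, row] in pixels: a listed point, or the origin of a listed thing).
The state is a dict: "clock": time; "joint_pos": joint angles; "joint_velocities": joint speeds; "tau": joint torques, N m; "position": TCP position; "ee_rot": TCP orientation; "ft_force": force on the tool from outside, world axes, zero at the start; "torque": the same for the moment, N m; "grip_width": opening from 0.0 (shut) to 1.0 (fully open); "grasp_force": force on a finger pad.
Only numpy, scipy, OpenCV 4.12 (cv2) and the standard library are available. Lean on these libraries where they do the work, as an engineer would, in place of code of your own. Each camera call takes 0.05 s, during which the arm holds its last target. There are 200 camera calls.

TASK

Put together the second steel filtration unit on the bare nozzle of the vacuum manifold, so that it looks like the finished one beside it. Work from the bottom up, one part at a time: the filter base over the nozzle, then the prefilter ring, then the tall funnel, and last the lid, setting each part down gently, never letting it drop, and letting go of it only when it sits level and fully home. Do not knock the finished unit, and do not shift or tip the flask, the bottle and the jar that stand among the parts.

Things in the scene. Friction and masses are not known exactly. Their poses are not given: they have to be found in the camera images.
- port_seat (a point): Free place of the three-place steel vacuum manifold (the others: a finished unit; a black rubber cap); fixed. This point: centre of the level seat, 52 mm across, 56 mm above the bench, at the foot of its bare nozzle; z up, y along the tube (places 125 mm apart). Nozzle: 20 mm thick, 16 mm high, tip tapering to 12 mm. A stopcock lies lower, at -x.
- base_center (a point): Filter base: squat steel cup, 56 mm across, 38 mm high, many fine holes in the cup's floor; loose, upright. Point: on its axis (z up), 19 mm above its underside. Upper 18 mm: drum 56 mm across, cup 48.5 mm wide, 8 mm deep. Lower 20 mm: skirt 44 mm across with a hole 24 mm wide, 20 mm deep, that goes over the nozzle till the skirt rests on the seat. 0.18 kg.
- ring_center (a point): Prefilter ring: flattest steel part, 26 mm high, a cup (48.5 mm wide, 8 mm deep) with a few large holes in its floor; loose, upright. Point: on its axis (z up), 13 mm above its underside. Drum 56 mm across, 19 mm high; below it a spigot 46 mm across, 7 mm long, tapering to 41 mm, goes into the base's cup till the drum rests on the rim. 0.13 kg.
- funnel_center (a point): Funnel: tall open steel tube, 80 mm high, 56 mm across (wall 54.5 mm outside, mouth 48.5 mm wide); loose, upright. Point: on its axis (z up), 40 mm above its underside. Below, a spigot 46 mm across, 7 mm long, tapering to 41 mm, goes into the prefilter ring's cup till the funnel's foot rests on the rim. 0.16 kg.
- lid_knob (a point): Lid: steel disc 60 mm across with a knob to take it by; 38 mm high; loose, upright. Point: on its axis (z up), mid-knob, 28 mm above its underside, 18 mm above the disc's top. Knob 18 mm thick, 20 mm high; neck below it 13 mm thick, 8 mm long. A spigot under the disc (46 mm across, 6 mm long, tapering to 41 mm) goes into the funnel's mouth till the disc rests on the rim. 0.1 kg.
- finished_unit: The finished unit (base, prefilter ring, funnel and lid, as it shall look) that stands on another place of the manifold; fixed. Origin on its axis at the height of the bench; it is 60 mm across and its knob's top is 219 mm above the bench. Leave it alone.
- erlenmeyer_center (a point): Conical glass flask, 80 mm across, 119 mm high, loose; bystander. This point is on its axis, 60 mm above the bench.
- buffer_bottle_center (a point): White plastic bottle with white cap and a blue band on its label, 66 mm across, 147 mm high, loose; bystander. This point is on its axis, 74 mm above the bench.
- specimen_jar_center (a point): Jar with a red screw lid, 64 mm across, 75 mm high, loose; bystander. This point is on its axis, 38 mm above the bench.
Not all that is in view belongs to the job. Leave any purple look-alike of the part that bears lid_knob alone.

How it is judged:
On the way, in this order (a step that is already met when the one before it is completed fails the run):
1. the filter base sits fully home on the free nozzle, released (z of base_center in the frame of port_seat between 0.016 and 0.022 m and horizontal distance between base_center and port_seat below 0.004 m and angle between base_center's own z axis and vertical below 0.06 rad and contact force between the fingers and filter_base below 0.3 N and linear speed of filter_base below 0.03 m/s), for 0.2 s.
2. the prefilter ring sits fully home in the cup of the base, released (z of base_center in the frame of port_seat between 0.016 and 0.022 m and horizontal distance between base_center and port_seat below 0.004 m and angle between each of base_center, ring_center's own z axis and vertical below 0.06 rad and z of ring_center in the frame of base_center between 0.022 and 0.028 m and horizontal distance between ring_center and base_center below 0.003 m and contact force between the fingers and prefilter_ring below 0.3 N and linear speed of prefilter_ring below 0.03 m/s), for 0.2 s.
3. the funnel sits fully home in the cup of the prefilter ring, released (z of base_center in the frame of port_seat between 0.016 and 0.022 m and horizontal distance between base_center and port_seat below 0.004 m and angle between each of base_center, ring_center, funnel_center's own z axis and vertical below 0.06 rad and z of ring_center in the frame of base_center between 0.022 and 0.028 m and horizontal distance between ring_center and base_center below 0.003 m and z of funnel_center in the frame of ring_center between 0.043 and 0.049 m and horizontal distance between funnel_center and ring_center below 0.003 m and contact force between the fingers and funnel below 0.3 N and linear speed of funnel below 0.03 m/s), for 0.2 s.
4. the lid sits fully home in the mouth of the funnel, released (z of base_center in the frame of port_seat between 0.016 and 0.022 m and horizontal distance between base_center and port_seat below 0.004 m and angle between each of base_center, ring_center, funnel_center, lid_knob's own z axis and vertical below 0.06 rad and z of ring_center in the frame of base_center between 0.022 and 0.028 m and horizontal distance between ring_center and base_center below 0.003 m and z of funnel_center in the frame of ring_center between 0.043 and 0.049 m and horizontal distance between funnel_center and ring_center below 0.003 m and z of lid_knob in the frame of funnel_center between 0.059 and 0.065 m and horizontal distance between lid_knob and funnel_center below 0.003 m and contact force between the fingers and lid below 0.3 N and linear speed of lid below 0.03 m/s), for 0.2 s.
At the end, for the whole second after the job is handed in: Filter base on the free seat (within 4 mm of its axis, 3 mm of full depth), prefilter ring in the base, funnel in the ring and lid in the funnel (each within 3 mm of the axis of the part below and 3 mm of full depth), all upright to 0.06 rad, released and at rest (all of step 4 and contact force between the fingers and filter_base below 0.3 N and linear speed of each of filter_base, prefilter_ring, funnel below 0.03 m/s and contact force between the fingers and prefilter_ring below 0.3 N and contact force between the fingers and funnel below 0.3 N); the robot touches nothing.
It fails at once if a bystander (conical flask, white bottle or jar) shifted by more than 30 mm or tipped over (distance of any of erlenmeyer_center, buffer_bottle_center, specimen_jar_center from where it was at the start of the episode above 0.03 m or angle between any of erlenmeyer_center, buffer_bottle_center, specimen_jar_center's own z axis and vertical above 0.5 rad).
It fails at once if the finished unit beside the free nozzle knocked (more than 10 N) (contact force between finished_unit and anything else above 10 N).
It fails at once if a part let fall (moving faster than 0.4 m/s while the fingers do not touch it: a drop of some 8 mm or more) ((linear speed of filter_base above 0.4 m/s and contact force between the fingers and filter_base below 0.2 N) or (linear speed of prefilter_ring above 0.4 m/s and contact force between the fingers and prefilter_ring below 0.2 N) or (linear speed of funnel above 0.4 m/s and contact force between the fingers and funnel below 0.2 N) or (linear speed of lid above 0.4 m/s and contact force between the fingers and lid below 0.2 N)).
It also fails if it takes over 115 s, if anything falls off the work surface, if the arm or the gripper's body presses on something with over 40 N, if the wrist force passes 120 N, or if a joint passes its speed limit or range.

## Working session

There is one attempt and no reset: what is moved stays moved. The work goes in short steps, Python scripts to look and compute and a shell command to move; the robot and the scene stay as the last step left them, time stands still between calls to the robot, and variables do not carry over. Pictures are saved under pics/ and viewed, at most 14 in all, crops included, and the job is handed in when it is done.

```bash
mkdir -p pics; cat > h.py <<'E'
import numpy as np,cv2
from scipy.spatial.transform import Rotation as R
from workcell import manip
def ray(cal,px):
    K=np.array([[cal['fx'],0,cal['cx']],[0,cal['fy'],cal['cy']],[0,0,1]])
    u=cv2.undistortPoints(np.array([[px]],float),K,np.array(cal['D'],float))[0,0]
    Rm=R.from_quat(cal['orientation']).as_matrix()
    return np.array(cal['xyz']),Rm@np.array([u[0],-u[1],-1.0])
def atz(cal,px,z):
    o,d=ray(cal,px); return o+d*(z-o[2])/d[2]
def atd(cal,px,dep):
    o,d=ray(cal,px); return o+d*dep
def tri(rs):
    A=np.zeros((3,3));b=np.zeros(3)
    for o,d in rs:
        d=d/np.linalg.norm(d);P=np.eye(3)-np.outer(d,d);A+=P;b+=P@o
    x=np.linalg.solve(A,b)
    return x,[np.linalg.norm(np.cross(x-o,d/np.linalg.norm(d))) for o,d in rs]
def save(im,n): cv2.imwrite('pics/'+n+'.png',cv2.cvtColor(im,cv2.COLOR_RGB2BGR))
def cloud(cal,dep):
    v,u=np.mgrid[0:384,0:512]; K=np.array([[cal['fx'],0,cal['cx']],[0,cal['fy'],cal['cy']],[0,0,1]])
    p=cv2.undistortPoints(np.stack([u,v],-1).reshape(-1,1,2).astype(float),K,np.array(cal['D'],float))[:,0]
    c=np.c_[p[:,0],-p[:,1],-np.ones(len(p))]*dep.reshape(-1,1)
    return (c@R.from_quat(cal['orientation']).as_matrix().T+np.array(cal['xyz'])).reshape(384,512,3)
E
cat > a.py <<'E'
from h import *
o=manip.get_obs();print(o['position'],o['ee_rot'],R.from_quat(o['ee_rot']).as_matrix().round(3),o['grip_width'])
names=['port_seat','base_center','ring_center','funnel_center','lid_knob','finished_unit','erlenmeyer_center','buffer_bottle_center','specimen_jar_center']
Z=dict(zip(names,[.056,.019,.013,.04,.028,0,.06,.074,.038]))
for c in ['scene','top']:
    im,d=manip.camera(c);save(im,c+'1');cal=manip.get_calibration(c);print(c,np.round(cal['xyz'],3))
    for n in names:
        for t in manip.tip_of(n,c)[:3]: print(n,round(t['p'],2),np.round(t['pixel'],1),atz(cal,t['pixel'],Z[n]).round(4))
E
python3 a.py
```

```text
[ 0.14349905 -0.60792307  0.24448395] [ 9.93289071e-01  1.15655821e-01 -1.08986093e-04 -7.35142061e-04] [[ 0.973  0.23  -0.   ]
 [ 0.23  -0.973  0.001]
 [-0.    -0.001 -1.   ]] 1.0006374896779284
scene [-0.005  0.656  1.034]
port_seat 0.47 [261.8 162.4] [ 0.5985 -0.0741  0.056 ]
base_center 0.5 [318.6 133.4] [ 0.5629 -0.3348  0.019 ]
ring_center 0.78 [251.6 234.8] [0.4645 0.1287 0.013 ]
funnel_center 0.6 [158.9 266.9] [0.5686 0.3759 0.04  ]
lid_knob 0.72 [346.8 191.5] [ 0.3424 -0.1695  0.028 ]
lid_knob 0.53 [302.8 153.1] [ 0.5418 -0.2142  0.028 ]
lid_knob 0.46 [314.6 179.6] [ 0.4449 -0.145   0.028 ]
finished_unit 0.76 [243.8 200.3] [0.5715 0.0417 0.    ]
finished_unit 0.2 [320.3 133.7] [ 0.5681 -0.356   0.    ]
erlenmeyer_center 0.79 [284.9 200.6] [0.4481 0.0018 0.06  ]
erlenmeyer_center 0.36 [339.7 154.2] [ 0.4331 -0.2592  0.06  ]
buffer_bottle_center 0.56 [217.7 265.4] [0.44   0.2859 0.074 ]
specimen_jar_center 0.94 [341.5 152.4] [ 0.4432 -0.2907  0.038 ]
top [0.423 0.012 0.932]
port_seat 0.87 [286.5 148.8] [ 0.5932 -0.081   0.056 ]
port_seat 0.59 [365.6 208.6] [ 0.4471 -0.2809  0.056 ]
base_center 0.88 [381.6 164.1] [ 0.5658 -0.3358  0.019 ]
ring_center 0.93 [201.9 201.2] [0.4581 0.1333 0.013 ]
funnel_center 0.7 [240.1 158.1] [0.5695 0.0357 0.04  ]
funnel_center 0.66 [105.3 159.4] [0.5584 0.3803 0.04  ]
funnel_center 0.51 [366.1 210.2] [ 0.4435 -0.2875  0.04  ]
lid_knob 0.71 [331.9 165.6] [ 0.5574 -0.2026  0.028 ]
finished_unit 0.69 [235.4 158.7] [0.5742 0.0492 0.    ]
erlenmeyer_center 0.81 [252.8 209.6] [0.4383 0.0006 0.06  ]
erlenmeyer_center 0.62 [285.8 148.2] [ 0.5939 -0.0788  0.06  ]
buffer_bottle_center 0.91 [137.1 205.2] [0.4425 0.2828 0.074 ]
specimen_jar_center 0.95 [366.5 211.9] [ 0.4392 -0.2892  0.038 ]
```

View pics/scene1.png

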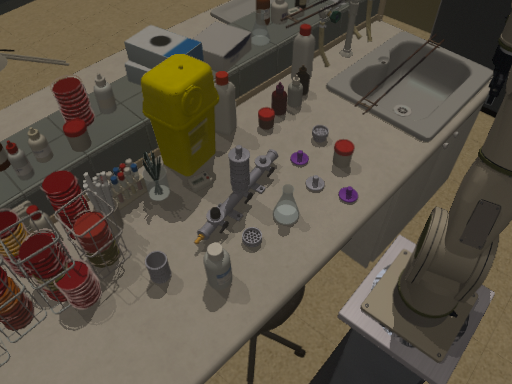

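View pics/top1.png

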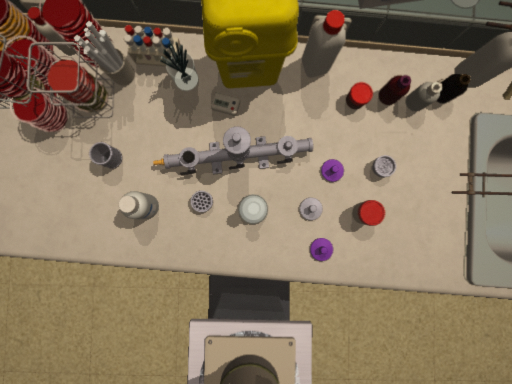

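Scene: the finished unit is at top-image (236,140–158). The free nozzle is at (287,146), the capped place at (188,157), the base at (384,166), the ring at (201,202) and the funnel at (104,154). The steel lid is at (311,209). Purple look-alikes are at (332,170) and (321,249), the flask at (253,209), the bottle at (137,205) and the jar at (371,212).

```bash
cat > to.py <<'E'
import sys
from h import *
# usage: to.py x y z -> shift units in tool axes, turn (about tool) to vertical & yaw 13.3deg
t=np.array([float(a) for a in sys.argv[1:4]]);o=manip.get_obs()
M=R.from_quat(o['ee_rot'])
print('clk',round(o['clock'],2),'shift',(M.inv().apply(t-o['position'])/.05).round(3),'turn',((M.inv()*R.from_matrix([[.973,.23,0],[.23,-.973,0],[0,0,-1]])).as_rotvec()*180/np.pi/8).round(3))
E
python3 to.py 0.53 -0.34 0.26; python3 - <<'E'
from h import *
o=manip.get_obs();c=manip.get_calibration('wrist');M=R.from_quat(o['ee_rot'])
print(manip.tip_reach,M.inv().apply(np.array(c['xyz'])-o['position']).round(4),(M.inv()*R.from_quat(c['orientation'])).as_matrix().round(3),c['fx'],c['cx'],c['cy'],c['D'])
E
```

```text
clk 1.0 shift [ 8.754 -3.448 -0.293] turn [ 0.001 -0.    -0.003]
0.014 [ 0.085  -0.0003 -0.129 ] [[-0.     0.945  0.327]
 [ 1.    -0.     0.001]
 [ 0.001  0.327 -0.945]] 272.7102996555807 255.6233446054775 195.26006961192445 [0.00381902 0.         0.         0.         0.        ]
```

```bash
python3 - <<'E'
from h import *
for c in ['top','scene']:
    im,d=manip.camera(c);P=cloud(manip.get_calibration(c),d);P=P[d>0]
    for x0 in np.arange(.6,.9,.04):
        r=[]
        for y0 in np.arange(-.4,.48,.08):
            m=(abs(P[:,0]-x0-.02)<.02)&(abs(P[:,1]-y0-.04)<.04)
            r.append(round(float(P[m,2].max()),2) if m.any() else -1)
        print(c,round(x0,2),r)
E
```

```text
top 0.6 [0.01, 0.01, 0.01, 0.08, 0.07, 0.19, 0.01, 0.01, 0.01, 0.01, 0.0]
top 0.64 [0.01, 0.01, 0.01, 0.01, 0.01, 0.01, 0.01, 0.01, 0.01, 0.2, 0.2]
top 0.68 [0.01, 0.06, 0.01, 0.01, 0.0, 0.03, 0.03, 0.01, 0.01, 0.2, 0.2]
top 0.72 [0.13, 0.06, 0.01, 0.01, 0.32, 0.34, 0.33, 0.1, 0.01, 0.2, 0.16]
top 0.76 [0.11, 0.06, 0.0, 0.23, 0.34, 0.34, 0.34, 0.18, 0.01, 0.21, 0.2]
top 0.8 [0.0, 0.01, 0.23, 0.23, 0.34, 0.34, 0.34, 0.17, 0.12, 0.21, 0.22]
top 0.84 [0.03, 0.01, 0.23, 0.23, 0.0, -1, 0.25, 0.12, 0.12, 0.21, 0.22]
top 0.88 [0.18, 0.19, 0.19, 0.16, -1, -1, 0.15, 0.15, 0.03, 0.2, 0.2]
scene 0.6 [0.01, 0.01, 0.01, 0.07, 0.07, 0.19, 0.01, 0.01, 0.01, 0.0, 0.0]
scene 0.64 [0.0, 0.01, 0.01, 0.01, 0.0, 0.01, 0.0, 0.0, 0.0, 0.2, 0.2]
scene 0.68 [0.01, 0.06, 0.0, 0.01, 0.0, 0.03, 0.03, 0.0, 0.0, 0.2, 0.2]
scene 0.72 [0.12, 0.06, 0.05, 0.01, 0.3, 0.33, 0.33, 0.1, 0.0, 0.2, 0.15]
scene 0.76 [0.12, 0.06, 0.01, 0.16, 0.34, 0.34, 0.34, 0.17, 0.0, 0.21, 0.2]
scene 0.8 [0.0, 0.01, 0.23, 0.23, 0.34, 0.34, 0.34, 0.17, 0.12, 0.21, 0.21]
scene 0.84 [0.03, 0.01, 0.23, 0.23, 0.34, 0.34, 0.34, 0.12, 0.12, 0.21, 0.21]
scene 0.88 [0.21, 0.23, 0.23, -1, 0.34, 0.34, 0.33, 0.15, 0.1, 0.2, 0.21]
```

```bash
python3 -m pendant '[[0.5,-0.2,-0.3,0,0,0,1],[1.4,-0.5,-0.3,0,0,0,1],[2.4,-1,-0.3,0,0,0,1],[3.4,-1.4,-0.3,0,0,0,1],[4.4,-1.8,-0.3,0,0,0,1],[5.4,-2.2,-0.3,0,0,0,1],[6.4,-2.6,-0.3,0,0,0,1],[7.4,-3,-0.3,0,0,0,1],[8.4,-3.3,-0.3,0,0,0,1],[8.75,-3.45,-0.3,0,0,0,1]]' 40; python3 to.py 0.53 -0.34 0.26
```

```text
clock: 2.35
position: [0.5324, -0.3369, 0.2601]
ee_rot: [0.993, 0.118, 0.0, -0.001]
ft_force: [0.6, -0.0, 0.7]
grip_width: 0.997
grasp_force: 0.0
clk 2.35 shift [-0.061  0.049  0.001] turn [-0.008 -0.007  0.029]
```

```bash
cat > look.py <<'E'
import sys
from h import *
# look.py thing zpoint pic : tip + top-rim circle from depth cloud
n,z=sys.argv[1],float(sys.argv[2])
from scipy.optimize import least_squares
cal=manip.get_calibration('wrist');im,d=manip.camera('wrist');P=cloud(cal,d)
if len(sys.argv)>3: save(im,sys.argv[3])
for t in manip.tip_of(n,'wrist')[:2]: print('tip',round(t['p'],2),np.round(t['pixel']),atz(cal,t['pixel'],z).round(4))
for t in manip.trace(n,'wrist')[:2]:
    m=cv2.erode(t['pixels'].astype(np.uint8),np.ones((3,3)))>0; Q=P[m&(d>0)]
    if len(Q)<50: continue
    zt=np.percentile(Q[:,2],95);T=Q[abs(Q[:,2]-zt)<.004]
    (cx,cy),r=cv2.minEnclosingCircle(T[:,:2].astype(np.float32))
    s=least_squares(lambda p:np.hypot(T[:,0]-p[0],T[:,1]-p[1])-p[2],[cx,cy,r],loss='soft_l1',f_scale=.001)
    print('trace',round(t['p'],2),t['box'],'ztop',zt.round(4),'encl',round(cx,4),round(cy,4),round(r,4),'fit',s.x.round(4),len(T))
E
python3 look.py base_center .019 w1; python3 -c "
from h import *
print(manip.get_obs()['joint_pos'])"
```

```text
tip 0.62 [262. 148.] [ 0.5577 -0.3383  0.019 ]
trace 0.69 [242.3, 128.1, 281.2, 171.6] ztop 0.0387 encl 0.5614 -0.3366 0.0269 fit [ 0.5614 -0.336   0.025 ] 201
[ 0.74654429  0.35486235 -0.32545616  1.41285972  0.11335943  1.39266427
 -0.91827047]
```

View pics/w1.png

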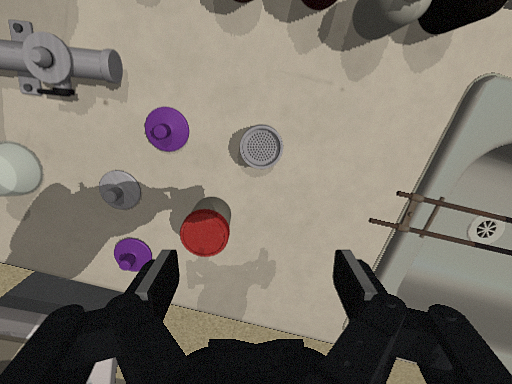

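The wrist view shows the base at (261,147), top measured at z=0.039 as expected, and clear of the jar at (205,232).

```bash
sed -i "s/R.from_matrix(.*)).as_rotvec/R.from_matrix([[c,s,0],[s,-c,0],[0,0,-1]])).as_rotvec/; s/^M=/y=np.radians(float(sys.argv[4]) if len(sys.argv)>4 else -30);c,s=np.cos(y),np.sin(y)\nM=/" to.py; python3 to.py 0.5614 -0.336 0.13
```

```text
clk 2.5 shift [0.637 0.071 2.601] turn [1.000e-03 4.000e-03 5.416e+00]
```

```bash
python3 -m pendant '[[0.2,0,0.4,0,0,1,1],[0.4,0.05,0.9,0,0,2,1],[0.6,0.07,1.4,0,0,3,1],[0.64,0.07,1.9,0,0,4,1],[0.64,0.07,2.3,0,0,5,1],[0.64,0.07,2.6,0,0,5.4,1],[0.64,0.07,2.6,0,0,5.4,1],[0.64,0.07,2.6,0,0,5.4,1],[0.64,0.07,2.6,0,0,5.4,1],[0.64,0.07,2.6,0,0,5.4,1]]'; python3 look.py base_center .019; python3 to.py 0.5614 -0.336 0.026
```

```text
clock: 3.75
position: [0.5618, -0.3362, 0.1309]
ee_rot: [0.966, -0.258, 0.0, 0.0]
ft_force: [0.5, 0.8, -0.4]
grip_width: 1.002
grasp_force: 0.0
tip 0.84 [259. 200.] [ 0.5575 -0.336   0.019 ]
trace 0.68 [224.0, 172.2, 287.0, 235.4] ztop 0.039 encl 0.5619 -0.3366 0.0276 fit [ 0.5621 -0.3367  0.0256] 727
clk 3.9 shift [-0.008  0.004  2.091] turn [ 0.    -0.003  0.011]
```

```bash
python3 -m pendant '[[0,0,0.4,0,0,0,1],[0,0,0.9,0,0,0,1],[0,0,1.4,0,0,0,1],[0,0,1.8,0,0,0,1],[0,0,2.12,0,0,0,1],[0,0,2.12,0,0,0,1],[0,0,2.12,0,0,0,-0.3],[0,0,2.12,0,0,0,-0.3],[0,0,2.12,0,0,0,-0.3],[0,0,2.12,0,0,0,-0.3]]' 40;python3 -m pendant '[[0,0,0,0,0,0,-0.3],[0,0,-0.2,0,0,0,-0.3],[0,0,-0.6,0,0,0,-0.3],[0,0,-1.2,0,0,0,-0.3],[0,0,-2,0,0,0,-0.3],[0,0,-2.8,0,0,0,-0.3],[0,0,-3.6,0,0,0,-0.3],[0,0,-4,0,0,0,-0.3],[0,0,-4,0,0,0,-0.3],[0,0,-4,0,0,0,-0.3]]'; python3 to.py .52 -.11 .226;  python3 - <<'E'
from h import *
im,d=manip.camera('wrist');save(im,'w2')
E
```

```text
clock: 5.15
position: [0.5625, -0.3365, 0.0258]
ee_rot: [0.966, -0.258, 0.001, 0.0]
ft_force: [-0.7, -0.6, 6.1]
grip_width: 0.637
grasp_force: 42.7
clock: 6.4
position: [0.5613, -0.3357, 0.2236]
ee_rot: [0.966, -0.258, -0.001, -0.0]
ft_force: [0.1, 0.9, -1.7]
grip_width: 0.636
grasp_force: 42.6
clk 6.4 shift [-2.967 -3.501 -0.045] turn [0.001 0.008 0.011]
```

View pics/w2.png

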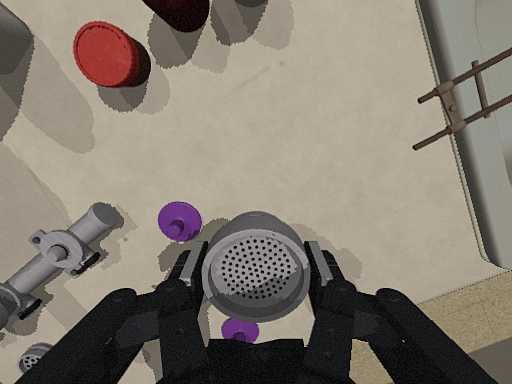

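The base is held squarely between the pads, centred at (257,265), and the free nozzle shows at (60,252).

```bash
cat > port.py <<'E'
import sys
from h import *
cal=manip.get_calibration('wrist');im,d=manip.camera('wrist');save(im,sys.argv[1])
for t in manip.tip_of('port_seat','wrist')[:2]: print('tip',round(t['p'],2),np.round(t['pixel']),atz(cal,t['pixel'],.056).round(4)); o,v=ray(cal,t['pixel']);print(o.tolist(),v.tolist())
P=cloud(cal,d)
m=(d>0)&(np.hypot(P[...,0]-.595,P[...,1]+.079)<.04)&(P[...,2]<.08)
Q=P[m]
for a,b in [(.05,.058),(.058,.068),(.068,.078)]:
    q=Q[(Q[:,2]>a)&(Q[:,2]<b)]
    if len(q)>10:
        (cx,cy),r=cv2.minEnclosingCircle(q[:,:2].astype(np.float32));print(a,len(q),np.median(q,0).round(4),'encl',round(cx,4),round(cy,4),round(r,4),q[:,2].max().round(4))
E
python3 port.py w3; python3 look.py base_center 0.2; python3 to.py .50 -.14 .224
```

```text
0.05 1072 [ 0.6055 -0.0898  0.0566] encl 0.6 -0.0781 0.0393 0.058
0.058 177 [ 0.6045 -0.09    0.0628] encl 0.604 -0.0839 0.0245 0.068
0.068 158 [ 0.6037 -0.0853  0.0721] encl 0.6038 -0.0834 0.0091 0.0744
tip 0.57 [258. 262.] [ 0.5491 -0.3296  0.2   ]
trace 0.73 [203.4, 213.5, 308.7, 322.9] ztop 0.2361 encl 0.5613 -0.335 0.0282 fit [ 0.5622 -0.3353  0.0256] 2475
clk 6.7 shift [-3.02  -2.782 -0.004] turn [0.    0.007 0.01 ]
```

```bash
python3 -m pendant '[[-0.3,-0.3,0,0,0,0,-0.3],[-0.9,-0.8,0,0,0,0,-0.3],[-1.5,-1.4,0,0,0,0,-0.3],[-2.1,-1.9,0,0,0,0,-0.3],[-2.7,-2.5,0,0,0,0,-0.3],[-3.02,-2.78,0,0,0,0,-0.3],[-3.02,-2.78,0,0,0,0,-0.3],[-3.02,-2.78,0,0,0,0,-0.3],[-3.02,-2.78,0,0,0,0,-0.3],[-3.02,-2.78,0,0,0,0,-0.3]]'; python3 port.py w4;python3 look.py base_center 0.2;python3 to.py .603 -.083 .224
```

```text
clock: 7.95
position: [0.5002, -0.1409, 0.2241]
ee_rot: [0.966, -0.259, -0.0, -0.0]
ft_force: [-0.1, -0.1, -2.0]
grip_width: 0.64
grasp_force: 42.6
tip 0.57 [160. 125.] [ 0.6034 -0.0822  0.056 ]
[0.5738536973457732, -0.1824778963893829, 0.3531338650078871] [0.10249504070147031, 0.3474339852093694, -1.0290114104466748]
tip 0.51 [394. 162.] [ 0.4414 -0.2826  0.056 ]
[0.5738536973457732, -0.1824778963893829, 0.3531338650078871] [-0.4388571867038481, -0.331655186711802, -0.984293003362398]
0.05 1677 [ 0.6033 -0.0848  0.0564] encl 0.5996 -0.078 0.0395 0.058
0.058 169 [ 0.6029 -0.0872  0.0637] encl 0.6036 -0.0825 0.0245 0.068
0.068 221 [ 0.6032 -0.0833  0.0719] encl 0.6031 -0.0828 0.009 0.0748
tip 0.95 [255. 258.] [ 0.4907 -0.1337  0.2   ]
trace 0.61 [201.3, 215.0, 307.8, 324.5] ztop 0.2373 encl 0.5007 -0.1399 0.0279 fit [ 0.5012 -0.1401  0.0256] 2491
clk 8.2 shift [ 1.211 -2.018  0.006] turn [ 0.    -0.     0.009]
```

View pics/w4.png

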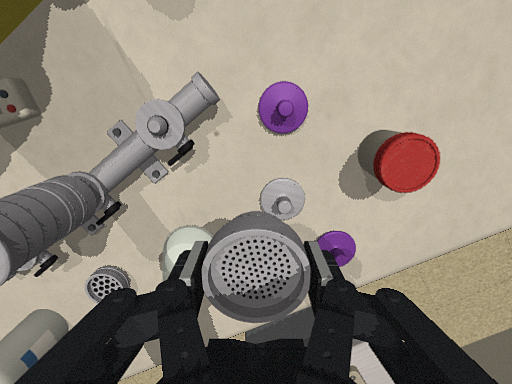

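The nozzle and seat show at (158,125), with the lid at (283,200), between the purple ones. The seat triangulates consistently to (0.603,-0.083).

```bash
python3 -m pendant '[[0.2,-0.3,0,0,0,0,-0.3],[0.5,-0.8,0,0,0,0,-0.3],[0.8,-1.3,0,0,0,0,-0.3],[1.1,-1.8,0,0,0,0,-0.3],[1.21,-2,0.1,0,0,0,-0.3],[1.21,-2,0.6,0,0,0,-0.3],[1.21,-2,1.2,0,0,0,-0.3],[1.21,-2,1.7,0,0,0,-0.3],[1.21,-2,2,0,0,0,-0.3],[1.21,-2,2,0,0,0,-0.3]]'; python3 to.py .6025 -.0836 .098; python3 port.py w5
```

```text
clock: 9.45
position: [0.6019, -0.0837, 0.1234]
ee_rot: [0.966, -0.258, -0.001, 0.0]
ft_force: [0.8, -0.2, -0.2]
grip_width: 0.634
grasp_force: 42.6
clk 9.45 shift [ 0.01  -0.007  0.508] turn [0.005 0.012 0.01 ]
tip 0.97 [256. 217.] [ 0.601  -0.0824  0.056 ]
[0.6758239921060337, -0.12519414927875414, 0.2522784840224806] [-0.3500167887873739, 0.20033492476949005, -0.9184103449627601]
0.05 1775 [ 0.6146 -0.0914  0.0565] encl 0.6031 -0.0785 0.0389 0.058
0.058 150 [ 0.6123 -0.0862  0.0637] encl 0.6054 -0.0817 0.023 0.0679
0.068 11 [ 0.6116 -0.0853  0.0683] encl 0.61 -0.0864 0.0041 0.069
```

```bash
python3 -m pendant '[[0,0,0.2,0,0,0,-0.3],[0,0,0.4,0,0,0,-0.3],[0,0,0.5,0,0,0,-0.3],[0,0,0.58,0,0,0,-0.3],[0,0,0.64,0,0,0,-0.3],[0,0,0.68,0,0,0,-0.3],[0,0,0.72,0,0,0,-0.3],[0,0,0.76,0,0,0,-0.3],[0,0,0.78,0,0,0,-0.3],[0,0,0.78,0,0,0,-0.3]]'
```

```text
clock: 10.8
position: [0.6025, -0.0837, 0.0853]
ee_rot: [0.966, -0.258, 0.0, 0.0]
ft_force: [1.0, -0.6, -0.6]
grip_width: 0.638
grasp_force: 42.6
```

```bash
python3 -m pendant '[[0,0,0.02,0,0,0,-0.3],[0,0,0.03,0,0,0,-0.3],[0,0,0.04,0,0,0,-0.3],[0,0,0.05,0,0,0,-0.3],[0,0,0.06,0,0,0,-0.3],[0,0,0.07,0,0,0,-0.3],[0,0,0.08,0,0,0,-0.3],[0,0,0.08,0,0,0,-0.3],[0,0,0.08,0,0,0,-0.3],[0,0,0.08,0,0,0,-0.3]]'
```

```text
clock: 12.05
position: [0.6025, -0.0837, 0.0818]
ee_rot: [0.966, -0.258, 0.0, 0.0]
ft_force: [-4.3, 1.0, 5.9]
grip_width: 0.637
grasp_force: 43.1
```

```bash
python3 -m pendant '[[0,0,0,0,0,0,0.4],[0,0,0,0,0,0,0.6],[0,0,0,0,0,0,0.9],[0,0,0,0,0,0,1],[0,0,-0.5,0,0,0,1],[0,0,-1.2,0,0,0,1],[0,0,-2,0,0,0,1],[0,0,-2.8,0,0,0,1],[0,0,-3.4,0,0,0,1],[0,0,-3.4,0,0,0,1]]'; python3 look.py base_center .075; python3 port.py w6;python3 to.py .5 -.05 .31
```

```text
clock: 13.3
position: [0.6036, -0.0836, 0.2541]
ee_rot: [0.966, -0.258, 0.002, -0.0]
ft_force: [-0.5, -0.1, 0.1]
grip_width: 0.998
grasp_force: 0.0
tip 0.64 [258. 184.] [ 0.5965 -0.0814  0.075 ]
trace 0.76 [232.7, 161.4, 282.7, 208.3] ztop 0.095 encl 0.6027 -0.0828 0.0274 fit [ 0.6029 -0.0826  0.0255] 408
trace 0.37 [0.0, 302.8, 48.3, 366.2] ztop 0.0795 encl 0.5656 0.3718 0.0264 fit [0.5714 0.3774 0.0262] 146
tip 0.53 [ 10. 334.] [0.5714 0.3651 0.056 ]
[0.6758908101504415, -0.1251772572902714, 0.37917738096526094] [-0.25156845397065253, 1.1803431296150437, -0.778128724278022]
0.05 160 [ 0.6172 -0.0948  0.054 ] encl 0.601 -0.0784 0.0393 0.0579
clk 13.55 shift [-2.106  0.435 -1.195] turn [0.006 0.013 0.01 ]
```

```bash
python3 to.py .46 .131 .30
```

```text
clk 13.55 shift [-4.604 -2.304 -0.993] turn [0.006 0.013 0.01 ]
```

```bash
python3 -m pendant '[[-0.4,0,-0.5,0,0,0,1],[-1,-0.2,-0.9,0,0,0,1],[-1.8,-0.6,-1,0,0,0,1],[-2.6,-1,-1,0,0,0,1],[-3.4,-1.6,-1,0,0,0,1],[-4.2,-2.1,-1,0,0,0,1],[-4.6,-2.3,-0.8,0,0,0,1],[-4.6,-2.3,0,0,0,0,1],[-4.6,-2.3,0.8,0,0,0,1],[-4.6,-2.3,1.4,0,0,0,1]]'; python3 look.py ring_center .013; python3 to.py .46 .131 .15
```

```text
clock: 14.8
position: [0.4596, 0.1304, 0.179]
ee_rot: [0.966, -0.258, -0.001, 0.001]
ft_force: [0.2, 0.0, -0.8]
grip_width: 1.003
grasp_force: 0.0
tip 0.59 [250. 181.] [0.4616 0.137  0.013 ]
trace 0.68 [230.0, 155.0, 277.9, 211.9] ztop 0.027 encl 0.4608 0.1348 0.0276 fit [0.4609 0.1347 0.0255] 411
clk 14.95 shift [ 0.005 -0.017  0.602] turn [0.015 0.019 0.011]
```

```bash
python3 to.py .4608 .1347 .0215
```

```text
clk 14.95 shift [-0.011 -0.094  3.172] turn [0.015 0.019 0.011]
```

```bash
python3 -m pendant '[[0,-0.09,0.6,0,0,0,1],[0,-0.09,1.2,0,0,0,1],[0,-0.09,1.8,0,0,0,1],[0,-0.09,2.4,0,0,0,1],[0,-0.09,2.9,0,0,0,1],[0,-0.09,3.17,0,0,0,1],[0,-0.09,3.17,0,0,0,1],[0,-0.09,3.17,0,0,0,-0.3],[0,-0.09,3.17,0,0,0,-0.3],[0,-0.09,3.17,0,0,0,-0.3]]' 40;python3 -m pendant '[[0,0,0,0,0,0,-0.3],[0,0,0,0,0,0,-0.3],[0,0,-0.3,0,0,0,-0.3],[0,0,-0.9,0,0,0,-0.3],[0,0,-1.8,0,0,0,-0.3],[0,0,-2.8,0,0,0,-0.3],[0,0,-3.8,0,0,0,-0.3],[0,0,-4.8,0,0,0,-0.3],[0,0,-5.8,0,0,0,-0.3],[0,0,-5.8,0,0,0,-0.3]]'; python3 look.py ring_center 0.3 w7; python3 to.py .6025 -.0836 .31
```

```text
clock: 16.2
position: [0.4635, 0.1346, 0.0242]
ee_rot: [0.966, -0.258, 0.001, -0.0]
ft_force: [-3.6, -1.3, 10.7]
grip_width: 0.632
grasp_force: 40.1
clock: 17.45
position: [0.4638, 0.1353, 0.3177]
ee_rot: [0.966, -0.258, 0.003, -0.002]
ft_force: [0.4, 0.6, -3.4]
grip_width: 0.628
grasp_force: 43.3
tip 0.74 [258. 256.] [0.4587 0.1379 0.3   ]
trace 0.9 [207.5, 209.9, 305.8, 314.2] ztop 0.3203 encl 0.4625 0.1375 0.0281 fit [0.4629 0.137  0.0256] 2086
clk 17.6 shift [4.608 2.381 0.046] turn [0.005 0.004 0.011]
```

View pics/w7.png

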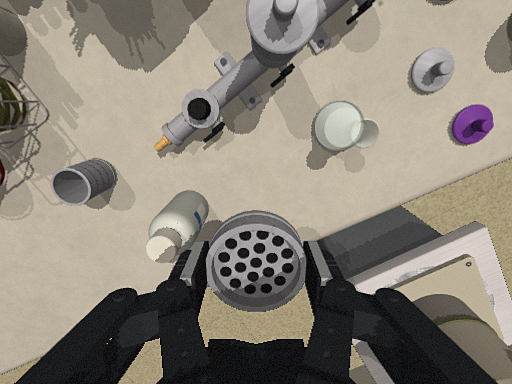

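The ring is held level at (257,260). The funnel shows at (80,180), the bottle at (180,225).

```bash
python3 -m pendant '[[0.4,0.2,0,0,0,0,-0.3],[1,0.5,0,0,0,0,-0.3],[1.7,0.9,0,0,0,0,-0.3],[2.5,1.3,0,0,0,0,-0.3],[3.3,1.7,0,0,0,0,-0.3],[4,2.1,0,0,0,0,-0.3],[4.5,2.35,0,0,0,0,-0.3],[4.64,2.38,0.2,0,0,0,-0.3],[4.64,2.38,0.8,0,0,0,-0.3],[4.64,2.38,1.5,0,0,0,-0.3]]'; python3 to.py .6038 -.0846 .15
```

```text
clock: 18.85
position: [0.6039, -0.083, 0.2359]
ee_rot: [0.966, -0.258, -0.001, -0.0]
ft_force: [0.7, -0.7, -2.4]
grip_width: 0.63
grasp_force: 43.3
clk 18.85 shift [0.017 0.03  1.718] turn [-0.001  0.009  0.019]
```

```bash
python3 -m pendant '[[0.01,0.03,0.4,0,0,0,-0.3],[0.01,0.03,0.9,0,0,0,-0.3],[0.01,0.03,1.4,0,0,0,-0.3],[0.01,0.03,1.7,0,0,0,-0.3],[0.01,0.03,1.9,0,0,0,-0.3],[0.01,0.03,2.1,0,0,0,-0.3],[0.01,0.03,2.2,0,0,0,-0.3],[0.01,0.03,2.25,0,0,0,-0.3],[0.01,0.03,2.28,0,0,0,-0.3],[0.01,0.03,2.28,0,0,0,-0.3]]'; python3 look.py ring_center .1; python3 to.py .6038 -.0846 .1112
```

```text
clock: 20.1
position: [0.6043, -0.0858, 0.124]
ee_rot: [0.966, -0.258, 0.0, 0.0]
ft_force: [-0.2, -0.2, -2.5]
grip_width: 0.63
grasp_force: 43.2
tip 0.91 [256. 257.] [ 0.5953 -0.0796  0.1   ]
trace 0.78 [207.5, 209.4, 306.9, 312.7] ztop 0.1265 encl 0.6027 -0.0837 0.0282 fit [ 0.6033 -0.0842  0.0256] 2104
clk 20.25 shift [-0.021 -0.016  0.257] turn [-0.001 -0.003  0.01 ]
```

```bash
python3 -m pendant '[[-0.01,-0.02,0.03,0,0,0,-0.3],[-0.01,-0.02,0.06,0,0,0,-0.3],[-0.01,-0.02,0.09,0,0,0,-0.3],[-0.01,-0.02,0.12,0,0,0,-0.3],[-0.01,-0.02,0.15,0,0,0,-0.3],[-0.01,-0.02,0.18,0,0,0,-0.3],[-0.01,-0.02,0.21,0,0,0,-0.3],[-0.01,-0.02,0.23,0,0,0,-0.3],[-0.01,-0.02,0.24,0,0,0,-0.3],[-0.01,-0.02,0.24,0,0,0,-0.3]]'; python3 to.py .604 -.0846 .1112
```

```text
clock: 21.5
position: [0.6042, -0.0847, 0.1118]
ee_rot: [0.966, -0.258, 0.0, 0.0]
ft_force: [0.4, 0.8, -2.3]
grip_width: 0.63
grasp_force: 43.2
clk 21.5 shift [-0.005  0.001  0.012] turn [ 0.    -0.001  0.01 ]
```

```bash
python3 -m pendant '[[0,0,0.01,0,0,0,-0.3],[0,0,0.02,0,0,0,-0.3],[0,0,0.03,0,0,0,-0.3],[0,0,0.03,0,0,0,-0.3],[0,0,0.03,0,0,0,-0.3],[0,0,0.03,0,0,0,-0.3],[0,0,0.03,0,0,0,-0.3],[0,0,0.03,0,0,0,-0.3],[0,0,0.03,0,0,0,-0.3],[0,0,0.03,0,0,0,-0.3]]'
```

```text
clock: 22.75
position: [0.6044, -0.0847, 0.1113]
ee_rot: [0.966, -0.258, 0.0, 0.0]
ft_force: [-4.2, 0.9, 7.6]
grip_width: 0.631
grasp_force: 44.0
```

```bash
python3 -m pendant '[[0,0,0,0,0,0,0.4],[0,0,0,0,0,0,0.6],[0,0,0,0,0,0,0.9],[0,0,0,0,0,0,1],[0,0,-0.5,0,0,0,1],[0,0,-1.2,0,0,0,1],[0,0,-2,0,0,0,1],[0,0,-2.8,0,0,0,1],[0,0,-3.4,0,0,0,1],[0,0,-3.4,0,0,0,1]]'; python3 look.py ring_center .1 w8;python3 to.py .5655 .376 .32
```

```text
clock: 24.0
position: [0.6053, -0.0847, 0.2831]
ee_rot: [0.966, -0.258, 0.002, -0.0]
ft_force: [0.0, 0.7, -0.5]
grip_width: 1.001
grasp_force: 0.0
tip 0.85 [255. 177.] [ 0.6057 -0.0831  0.1   ]
trace 0.55 [231.7, 158.7, 282.1, 208.6] ztop 0.114 encl 0.6021 -0.0823 0.0282 fit [ 0.6027 -0.0826  0.0256] 416
clk 24.15 shift [-5.26  -7.603 -0.815] turn [0.005 0.01  0.01 ]
```

View pics/w8.png

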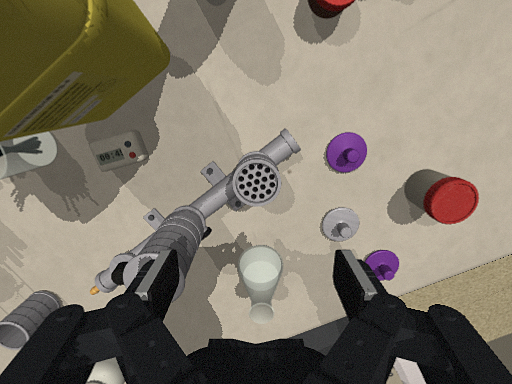

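The ring is seated, at (256,180) with rim at z=0.113 as expected. Next is the funnel, with 30° more yaw so the wrist camera keeps clear of the rack.

```bash
python3 -m pendant '[[-0.3,-0.4,-0.4,0,0,0,1],[-0.8,-1.1,-0.8,0,0,0.5,1],[-1.4,-2,-0.9,0,0,1,1],[-2,-3,-0.9,0,0,1.6,1],[-2.7,-4,-0.9,0,0,2.3,1],[-3.4,-5,-0.9,0,0,2.9,1],[-4.1,-6,-0.9,0,0,3.4,1],[-4.8,-7,-0.8,0,0,3.75,1],[-5.26,-7.6,-0.3,0,0,3.75,1],[-5.26,-7.6,0.3,0,0,3.75,1]]'; python3 look.py funnel_center .04 w9; python3 -c "
from h import *
print(manip.get_obs()['joint_pos'].round(2))"; python3 to.py .5655 .376 .2 -60
```

```text
clock: 25.4
position: [0.5808, 0.1945, 0.2457]
ee_rot: [0.871, -0.49, -0.024, 0.016]
ft_force: [1.7, -0.1, -3.5]
grip_width: 1.001
grasp_force: 0.0
tip 0.82 [189. 278.] [0.5693 0.3806 0.04  ]
trace 0.9 [169.2, 250.3, 213.3, 316.0] ztop 0.0806 encl 0.5698 0.3775 0.0277 fit [0.5707 0.3775 0.0256] 237
[-1.18  0.57  1.15  1.49 -0.52  1.48 -2.6 ]
clk 25.55 shift [-3.115 -1.677  0.896] turn [0.389 0.18  0.249]
```

View pics/w9.png

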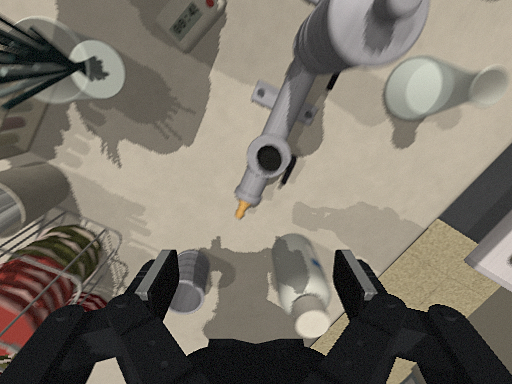

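The funnel is at (190,285), steel, with the rack at far left. Joint 7 is at its limit, so I'll turn the other way, to yaw 180°. The jaw is symmetric, so the camera ends up on the robot's side.

```bash
python3 -m pendant '[[0,0,-0.2,0,0,-1.2,1],[0,0,-0.6,0,0,-2.5,1],[0,0,-1,0,0,-3.8,1],[0,0,-1,0,0,-5.1,1],[0,0,-1,0,0,-6.4,1],[0,0,-1,0,0,-7.7,1],[0,0,-1,0,0,-9,1],[0,0,-1,0,0,-10.3,1],[0,0,-1,0,0,-11.6,1],[0,0,-1,0,0,-12.9,1]]';  python3 to.py .5 .3 .3 180;python3 -c "
from h import *
print(manip.get_obs()['joint_pos'].round(2))"
```

```text
clock: 26.8
position: [0.5842, 0.1938, 0.2964]
ee_rot: [0.923, 0.383, -0.028, -0.01]
ft_force: [-0.9, -0.7, -0.9]
grip_width: 0.999
grasp_force: 0.0
clk 26.8 shift [ 0.312 -2.693  0.022] turn [ -0.509  -0.188 -16.862]
[-0.95  0.4   0.78  1.39 -0.29  1.52 -0.96]
```

```bash
python3 -m pendant '[[0,-0.2,0,-0.04,-0.02,-1.3,1],[0.2,-0.6,0,-0.08,-0.03,-2.6,1],[0.4,-1,0,-0.12,-0.05,-3.9,1],[0.6,-1.4,0,-0.15,-0.06,-5.2,1],[0.8,-1.8,0,-0.2,-0.07,-6.5,1],[1,-2.2,0,-0.23,-0.09,-7.7,1],[1.2,-2.6,0.2,-0.27,-0.1,-9,1],[1.4,-3,0.4,-0.31,-0.12,-10.3,1],[1.44,-3.25,0.5,-0.35,-0.13,-11.6,1],[1.44,-3.25,0.5,-0.39,-0.14,-12.8,1]]';  python3 to.py .565 .377 .2 180;python3 -c "
from h import *
print(manip.get_obs()['joint_pos'].round(2))"
```

```text
clock: 28.05
position: [0.5189, 0.3612, 0.2743]
ee_rot: [0.279, 0.96, -0.009, -0.003]
ft_force: [0.6, -0.5, -0.3]
grip_width: 0.999
grasp_force: 0.0
clk 28.05 shift [-0.612  0.787  1.47 ] turn [-0.125 -0.044 -4.048]
[-0.99  0.36  0.41  1.4  -0.14  1.43  0.42]
```

```bash
python3 -m pendant '[[-0.2,0.2,0.4,-0.03,-0.01,-1.2,1],[-0.4,0.5,0.8,-0.06,-0.02,-2.4,1],[-0.6,0.79,1.2,-0.1,-0.03,-3.6,1],[-0.61,0.79,1.47,-0.12,-0.04,-4.05,1],[-0.61,0.79,1.47,-0.12,-0.04,-4.05,1],[-0.61,0.79,1.47,-0.12,-0.04,-4.05,1],[-0.61,0.79,1.47,-0.12,-0.04,-4.05,1],[-0.61,0.79,1.47,-0.12,-0.04,-4.05,1],[-0.61,0.79,1.47,-0.12,-0.04,-4.05,1],[-0.61,0.79,1.47,-0.12,-0.04,-4.05,1]]'; python3 look.py funnel_center .04 w10;  python3 to.py .565 .377 .05 180
```

```text
clock: 29.3
position: [0.5657, 0.3772, 0.201]
ee_rot: [0.003, 1.0, 0.0, 0.0]
ft_force: [-0.2, 0.1, -0.3]
grip_width: 1.0
grasp_force: 0.0
tip 0.68 [257. 184.] [0.5691 0.3796 0.04  ]
trace 0.77 [227.9, 158.6, 287.7, 224.6] ztop 0.0806 encl 0.5695 0.3784 0.0274 fit [0.5695 0.3783 0.0255] 544
clk 29.45 shift [ 0.015 -0.004  3.02 ] turn [ 0.     0.004 -0.044]
```

View pics/w10.png

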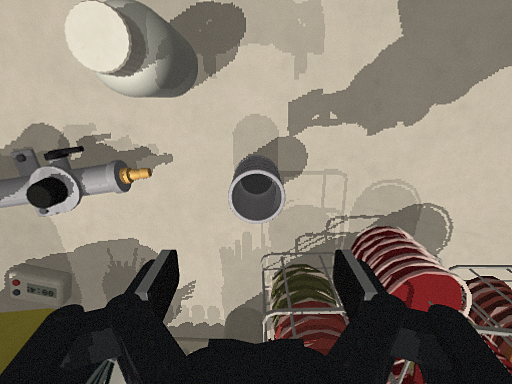

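```bash
python3 - <<'E'
from h import *
for c in ['top','scene','wrist']:
    im,d=manip.camera(c);P=cloud(manip.get_calibration(c),d)[d>0]
    P=P[(P[:,2]>.05)&(P[:,2]<.22)&(P[:,1]>.27)&(P[:,1]<.5)&(np.hypot(P[:,0]-.5695,P[:,1]-.378)>.035)]
    for y0 in np.arange(.28,.5,.03):
        q=P[(P[:,1]>y0)&(P[:,1]<y0+.03)&(P[:,0]>.57)]
        if len(q): print(c,round(y0,2),np.percentile(q[:,0],[0.5,3]).round(3),len(q))
E
```

```text
top 0.28 [0.827 0.829] 603
top 0.31 [0.771 0.774] 790
top 0.34 [0.764 0.765] 849
top 0.37 [0.679 0.691] 1514
top 0.4 [0.678 0.681] 1653
top 0.43 [0.677 0.679] 1141
top 0.46 [0.676 0.677] 531
top 0.49 [0.674 0.685] 234
scene 0.28 [0.888 0.926] 517
scene 0.31 [0.575 0.778] 953
scene 0.34 [0.764 0.766] 1045
scene 0.37 [0.681 0.709] 1100
scene 0.4 [0.678 0.68 ] 1525
scene 0.43 [0.677 0.68 ] 1628
scene 0.46 [0.677 0.679] 1640
scene 0.49 [0.687 0.695] 407
wrist 0.31 [0.57 0.57] 143
wrist 0.34 [0.767 0.767] 158
wrist 0.37 [0.68  0.681] 465
wrist 0.4 [0.57  0.572] 1748
wrist 0.43 [0.679 0.679] 1677
wrist 0.46 [0.678 0.679] 439
wrist 0.49 [0.703 0.703] 15
```

The funnel mouth is at (257,195). The rack starts at x≥0.677, so the grasp is clear.

```bash
python3 -m pendant '[[-0.07,0.02,0.6,0,0,0,1],[-0.07,0.02,1.2,0,0,0,1],[-0.07,0.02,1.8,0,0,0,1],[-0.07,0.02,2.4,0,0,0,1],[-0.07,0.02,2.8,0,0,0,1],[-0.07,0.02,3,0,0,0,1],[-0.07,0.02,3,0,0,0,1],[-0.07,0.02,3,0,0,0,-0.3],[-0.07,0.02,3,0,0,0,-0.3],[-0.07,0.02,3,0,0,0,-0.3]]' 40;python3 -m pendant '[[0,0,0,0,0,0,-0.3],[0,0,0,0,0,0,-0.3],[0,0,-0.3,0,0,0,-0.3],[0,0,-0.9,0,0,0,-0.3],[0,0,-1.8,0,0,0,-0.3],[0,0,-2.8,0,0,0,-0.3],[0,0,-3.8,0,0,0,-0.3],[0,0,-4.8,0,0,0,-0.3],[0,0,-5.8,0,0,0,-0.3],[0,0,-5.8,0,0,0,-0.3]]'; python3 look.py funnel_center 0.3; python3 to.py .52 -.083 .34 180
```

```text
clock: 30.85
position: [0.57, 0.3784, 0.0524]
ee_rot: [0.003, 1.0, 0.001, 0.001]
ft_force: [-0.8, -1.5, 5.8]
grip_width: 0.637
grasp_force: 42.0
clock: 32.1
position: [0.5702, 0.3783, 0.3469]
ee_rot: [0.003, 1.0, 0.002, 0.004]
ft_force: [-0.0, -0.6, -1.4]
grip_width: 0.638
grasp_force: 42.5
tip 0.82 [255. 252.] [0.592  0.3785 0.3   ]
trace 0.71 [195.8, 191.8, 316.8, 347.8] ztop 0.375 encl 0.5696 0.3791 0.0278 fit [0.5695 0.3788 0.0254] 2830
clk 32.25 shift [ 0.918 -9.224  0.01 ] turn [-0.005 -0.005 -0.044]
```

```bash
python3 -m pendant '[[0,-0.4,0,0,0,0,-0.3],[0,-1.2,0,0,0,0,-0.3],[0,-2.2,0,0,0,0,-0.3],[0,-3.2,0,0,0,0,-0.3],[0,-4.2,0,0,0,0,-0.3],[-0.2,-5.2,0,0,0,0,-0.3],[-0.4,-6.2,0,0,0,0,-0.3],[-0.6,-7.2,0,0,0,0,-0.3],[-0.8,-8.2,0,0,0,0,-0.3],[-1,-9.1,0,0,0,0,-0.3]]';python3 -m pendant '[[0,-0.8,0,0,0,0,-0.3],[0,-1.5,0,0,0,0,-0.3],[0,-2,0,0,0,0,-0.3],[0,-2.3,0,0,0,0,-0.3],[0,-2.4,0,0,0,0,-0.3],[0,-2.4,0,0,0,0,-0.3],[0,-2.4,0,0,0,0,-0.3],[0,-2.4,0,0,0,0,-0.3],[0,-2.4,0,0,0,0,-0.3],[0,-2.4,0,0,0,0,-0.3]]'; python3 look.py ring_center .1 w11; python3 look.py funnel_center .3; python3 to.py .603 -.083 .25 180;python3 -c "
from h import *
print(manip.get_obs()['joint_pos'].round(2))"
```

```text
clock: 33.5
position: [0.6157, -0.079, 0.3396]
ee_rot: [0.003, 1.0, 0.0, -0.001]
ft_force: [0.7, 0.2, -0.9]
grip_width: 0.639
grasp_force: 42.5
clock: 34.75
position: [0.6156, -0.1971, 0.341]
ee_rot: [0.003, 1.0, 0.0, 0.0]
ft_force: [-0.7, -0.8, -0.9]
grip_width: 0.637
grasp_force: 42.5
tip 0.71 [339. 152.] [ 0.5984 -0.0823  0.1   ]
tip 0.55 [408.  29.] [ 0.4521 -0.0151  0.1   ]
trace 0.78 [318.0, 133.3, 363.0, 177.6] ztop 0.1141 encl 0.6021 -0.0832 0.0276 fit [ 0.6019 -0.0835  0.0255] 309
tip 0.7 [255. 253.] [ 0.6341 -0.1972  0.3   ]
trace 0.92 [196.3, 189.4, 318.4, 345.6] ztop 0.3691 encl 0.6153 -0.1968 0.028 fit [ 0.615  -0.1965  0.0255] 2846
clk 35.05 shift [0.266 2.283 1.819] turn [ 0.     0.003 -0.045]
[-0.19  0.39  0.61  1.26 -0.22  1.55  1.95]
```

View pics/w11.png

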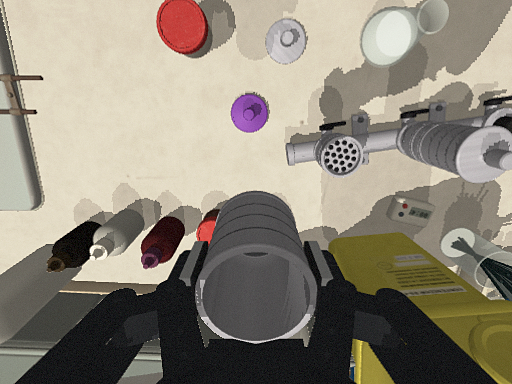

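The funnel hangs level in the gripper. The seated ring is at (341,155), which gives its axis at (0.602,-0.083).

```bash
python3 -m pendant '[[0.1,0.3,0,0,0,0,-0.3],[0.26,0.9,0,0,0,0,-0.3],[0.26,1.5,0,0,0,0,-0.3],[0.26,2,0,0,0,0,-0.3],[0.26,2.26,0,0,0,0,-0.3],[0.26,2.27,0.5,0,0,0,-0.3],[0.26,2.27,1.2,0,0,0,-0.3],[0.26,2.27,2,0,0,0,-0.3],[0.26,2.27,2.7,0,0,0,-0.3],[0.26,2.27,3,0,0,0,-0.3]]'; python3 to.py .6027 -.0837 .1584 180
```

```text
clock: 36.3
position: [0.6023, -0.0836, 0.1892]
ee_rot: [0.003, 1.0, -0.0, -0.001]
ft_force: [-0.2, -1.2, -0.9]
grip_width: 0.639
grasp_force: 42.5
clk 36.3 shift [-0.009 -0.002  0.616] turn [-0.001 -0.015 -0.047]
```

```bash
python3 -m pendant '[[0,0,0.12,0,0,0,-0.3],[0,0,0.22,0,0,0,-0.3],[0,0,0.28,0,0,0,-0.3],[0,0,0.33,0,0,0,-0.3],[0,0,0.38,0,0,0,-0.3],[0,0,0.43,0,0,0,-0.3],[0,0,0.47,0,0,0,-0.3],[0,0,0.51,0,0,0,-0.3],[0,0,0.52,0,0,0,-0.3],[0,0,0.52,0,0,0,-0.3]]'; python3 to.py .6027 -.0837 .1584 180
```

```text
clock: 37.55
position: [0.6034, -0.0836, 0.165]
ee_rot: [0.003, 1.0, 0.0, 0.0]
ft_force: [0.2, 0.2, -1.0]
grip_width: 0.642
grasp_force: 42.5
clk 37.55 shift [ 0.014 -0.001  0.132] turn [ 0.     0.004 -0.045]
```

```bash
python3 -m pendant '[[0.01,0,0.02,0,0,0,-0.3],[0.01,0,0.04,0,0,0,-0.3],[0.01,0,0.06,0,0,0,-0.3],[0.01,0,0.08,0,0,0,-0.3],[0.01,0,0.1,0,0,0,-0.3],[0.01,0,0.12,0,0,0,-0.3],[0.01,0,0.13,0,0,0,-0.3],[0.01,0,0.13,0,0,0,-0.3],[0.01,0,0.13,0,0,0,-0.3],[0.01,0,0.13,0,0,0,-0.3]]'
```

```text
clock: 38.8
position: [0.6029, -0.0836, 0.1585]
ee_rot: [0.003, 1.0, 0.0, 0.0]
ft_force: [-0.2, 0.5, -1.1]
grip_width: 0.637
grasp_force: 42.6
```

```bash
python3 -m pendant '[[0,0,0.01,0,0,0,-0.3],[0,0,0.02,0,0,0,-0.3],[0,0,0.03,0,0,0,-0.3],[0,0,0.04,0,0,0,-0.3],[0,0,0.04,0,0,0,-0.3],[0,0,0.04,0,0,0,-0.3],[0,0,0.04,0,0,0,-0.3],[0,0,0.04,0,0,0,-0.3],[0,0,0.04,0,0,0,-0.3],[0,0,0.04,0,0,0,-0.3]]'
```

```text
clock: 40.05
position: [0.6036, -0.0835, 0.1583]
ee_rot: [0.003, 1.0, 0.0, 0.001]
ft_force: [-5.6, 2.0, 13.7]
grip_width: 0.638
grasp_force: 43.4
```

```bash
python3 -m pendant '[[0,0,-0.03,0,0,0,-0.3],[0,0,-0.03,0,0,0,0.4],[0,0,-0.03,0,0,0,0.7],[0,0,-0.03,0,0,0,1],[0,0,-0.03,0,0,0,1],[0,0,-0.6,0,0,0,1],[0,0,-1.4,0,0,0,1],[0,0,-2.2,0,0,0,1],[0,0,-3,0,0,0,1],[0,0,-3,0,0,0,1]]'; python3 look.py funnel_center .146; python3 to.py .445 -.147 .30 180
```

```text
clock: 41.3
position: [0.604, -0.0841, 0.3098]
ee_rot: [0.003, 1.0, 0.0, 0.003]
ft_force: [0.8, -0.5, -0.5]
grip_width: 1.002
grasp_force: 0.0
tip 0.59 [257. 179.] [ 0.6026 -0.0816  0.146 ]
trace 0.8 [228.2, 151.9, 287.8, 218.8] ztop 0.1866 encl 0.6024 -0.0833 0.0273 fit [ 0.6023 -0.0833  0.0253] 497
clk 41.45 shift [ 3.142 -1.29   0.113] turn [ 0.001 -0.005 -0.044]
```

```bash
python3 -m pendant '[[0.4,-0.2,0,0,0,0,1],[1.2,-0.5,0,0,0,0,1],[2,-0.9,0,0,0,0,1],[2.8,-1.2,0,0,0,0,1],[3.14,-1.29,0.3,0,0,0,1],[3.14,-1.29,1,0,0,0,1],[3.14,-1.29,1.8,0,0,0,1],[3.14,-1.29,2.3,0,0,0,1],[3.14,-1.29,2.5,0,0,0,1],[3.14,-1.29,2.5,0,0,0,1]]'; cat > lid.py <<'E'
import sys
from h import *
# steel lid/knob: point cloud near expected spot; args x y zdisc(bottom of disc top region)
x,y,z0=map(float,sys.argv[1:4])
cal=manip.get_calibration('wrist');im,d=manip.camera('wrist');save(im,sys.argv[4]);P=cloud(cal,d)
for t in manip.tip_of('lid_knob','wrist')[:3]: print('tip',round(t['p'],2),np.round(t['pixel']),atz(cal,t['pixel'],z0+.018).round(4))
Q=P[(d>0)&(np.hypot(P[...,0]-x,P[...,1]-y)<.045)]
for a,b in [(-.006,.004),(.022,.033)]:
    q=Q[(Q[:,2]-z0>a)&(Q[:,2]-z0<b)]
    if len(q)>10:
        (cx,cy),r=cv2.minEnclosingCircle(q[:,:2].astype(np.float32));print(a,len(q),np.median(q,0).round(4),'encl',round(cx,4),round(cy,4),round(r,4))
E
python3 lid.py .445 -.147 .010 w12; python3 to.py .445 -.147 .028 180
```

```text
clock: 42.7
position: [0.4451, -0.1471, 0.181]
ee_rot: [0.003, 1.0, -0.0, -0.0]
ft_force: [-0.0, 0.3, 0.2]
grip_width: 0.995
grasp_force: 0.0
tip 0.69 [251. 185.] [ 0.4469 -0.1516  0.028 ]
tip 0.66 [204. 270.] [ 0.553  -0.2094  0.028 ]
tip 0.58 [221.  79.] [ 0.3409 -0.1784  0.028 ]
-0.006 1770 [ 0.4433 -0.1507  0.0108] encl 0.4478 -0.1511 0.0302
0.022 236 [ 0.4467 -0.1511  0.0382] encl 0.4477 -0.1509 0.0091
clk 42.8 shift [0.022 0.005 3.083] turn [-0.     0.01  -0.044]
```

View pics/w12.png

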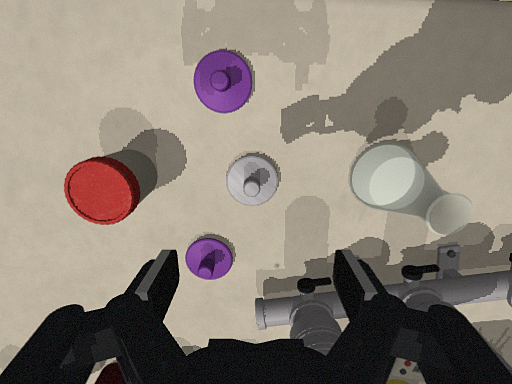

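The steel lid is at (251,182), between the purple ones at (223,80) and (209,258). I'll grip its knob.

```bash
python3 -m pendant '[[-0.05,-0.08,0.6,0,0,0,0],[-0.05,-0.08,1.2,0,0,0,0],[-0.05,-0.08,1.8,0,0,0,0],[-0.05,-0.08,2.4,0,0,0,0],[-0.05,-0.08,2.8,0,0,0,0],[-0.05,-0.08,3.02,0,0,0,0],[-0.05,-0.08,3.02,0,0,0,-0.2],[-0.05,-0.08,3.02,0,0,0,-1],[-0.05,-0.08,3.02,0,0,0,-1],[-0.05,-0.08,3.02,0,0,0,-1]]' 35;python3 -m pendant '[[0,0,0,0,0,0,-1],[0,0,0,0,0,0,-1],[0,0,0,0,0,0,-1],[0,0,-0.3,0,0,0,-1],[0,0,-1,0,0,0,-1],[0,0,-2,0,0,0,-1],[0,0,-3,0,0,0,-1],[0,0,-4,0,0,0,-1],[0,0,-5,0,0,0,-1],[0,0,-5,0,0,0,-1]]'; python3 lid.py .4477 -.151 .26 w13; python3 to.py .603 -.083 .30 180
```

```text
clock: 44.05
position: [0.4488, -0.1513, 0.0314]
ee_rot: [0.003, 1.0, 0.0, 0.001]
ft_force: [-2.5, -0.5, 7.4]
grip_width: 0.192
grasp_force: 34.4
clock: 45.3
position: [0.4491, -0.152, 0.2847]
ee_rot: [0.004, 1.0, 0.0, 0.004]
ft_force: [0.9, 0.2, -2.2]
grip_width: 0.196
grasp_force: 34.3
tip 0.73 [254. 259.] [ 0.4511 -0.1521  0.278 ]
tip 0.7 [235.  79.] [ 0.3559 -0.1601  0.278 ]
tip 0.61 [219. 227.] [ 0.4305 -0.1713  0.278 ]
-0.006 2076 [ 0.4318 -0.1511  0.2633] encl 0.4486 -0.1514 0.0304
0.022 1565 [ 0.4428 -0.1511  0.2906] encl 0.4433 -0.1514 0.0219
clk 45.4 shift [-3.099  1.386 -0.382] turn [ 0.003  0.01  -0.047]
```

View pics/w13.png

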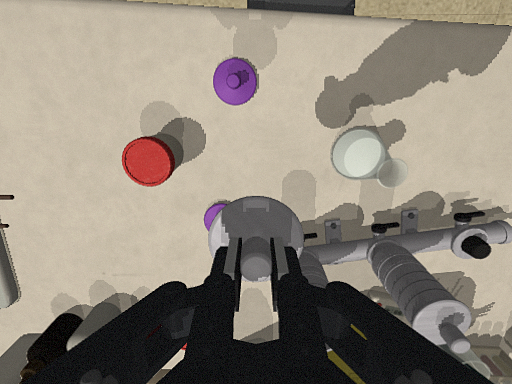

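The lid hangs level from the knob, with its disc at (256,235).

```bash
python3 -m pendant '[[-0.3,0.1,0,0,0,0,-1],[-0.9,0.4,0,0,0,0,-1],[-1.6,0.7,0,0,0,0,-1],[-2.3,1,0,0,0,0,-1],[-2.8,1.25,0,0,0,0,-1],[-3.08,1.37,0,0,0,0,-1],[-3.08,1.37,0.2,0,0,0,-1],[-3.08,1.37,0.6,0,0,0,-1],[-3.08,1.37,0.8,0,0,0,-1],[-3.08,1.37,0.8,0,0,0,-1]]'; python3 to.py .6029 -.0838 .2114 180; python3 lid.py .6029 -.0838 .217 w14
```

```text
clock: 46.65
position: [0.6014, -0.0841, 0.2398]
ee_rot: [0.004, 1.0, 0.0, -0.0]
ft_force: [-0.3, -1.3, -1.1]
grip_width: 0.192
grasp_force: 34.3
clk 46.65 shift [-0.031  0.006  0.568] turn [ 0.002 -0.007 -0.05 ]
tip 0.8 [256. 260.] [ 0.6027 -0.0829  0.235 ]
tip 0.69 [155. 133.] [ 0.5317 -0.1313  0.235 ]
-0.006 3533 [ 0.5869 -0.0835  0.219 ] encl 0.6006 -0.0835 0.0303
0.022 1541 [ 0.5952 -0.0833  0.2462] encl 0.595 -0.0834 0.0219
```

```bash
python3 -m pendant '[[-0.03,0,0.12,0,0,0,-1],[-0.03,0,0.22,0,0,0,-1],[-0.03,0,0.28,0,0,0,-1],[-0.03,0,0.33,0,0,0,-1],[-0.03,0,0.38,0,0,0,-1],[-0.03,0,0.42,0,0,0,-1],[-0.03,0,0.46,0,0,0,-1],[-0.03,0,0.48,0,0,0,-1],[-0.03,0,0.48,0,0,0,-1],[-0.03,0,0.48,0,0,0,-1]]'; python3 to.py .6029 -.0838 .2114 180
```

```text
clock: 48.0
position: [0.6039, -0.0836, 0.2166]
ee_rot: [0.003, 1.0, 0.0, 0.0]
ft_force: [1.1, 0.2, -1.4]
grip_width: 0.193
grasp_force: 34.3
clk 48.0 shift [ 0.02  -0.004  0.103] turn [ 0.001  0.005 -0.045]
```

```bash
python3 -m pendant '[[0.02,0,0.02,0,0,0,-1],[0.02,0,0.04,0,0,0,-1],[0.02,0,0.06,0,0,0,-1],[0.02,0,0.08,0,0,0,-1],[0.02,0,0.1,0,0,0,-1],[0.02,0,0.11,0,0,0,-1],[0.02,0,0.12,0,0,0,-1],[0.02,0,0.12,0,0,0,-1],[0.02,0,0.12,0,0,0,-1],[0.02,0,0.12,0,0,0,-1]]'; python3 to.py .6029 -.0838 .2114 180
```

```text
clock: 49.25
position: [0.6033, -0.0837, 0.2114]
ee_rot: [0.003, 1.0, 0.0, 0.001]
ft_force: [-1.5, 0.4, 6.3]
grip_width: 0.197
grasp_force: 35.0
clk 49.25 shift [ 0.007 -0.002  0.   ] turn [ 0.002  0.014 -0.045]
```

```bash
python3 -m pendant '[[0,0,-0.01,0,0,0,-0.4],[0,0,-0.01,0,0,0,-0.2],[0,0,-0.01,0,0,0,0],[0,0,-0.01,0,0,0,0.2],[0,0,-0.01,0,0,0,0.2],[0,0,-0.5,0,0,0,0.2],[0,0,-1.2,0,0,0,0.2],[0,0,-1.8,0,0,0,0.2],[0,0,-2,0,0,0,0.2],[0,0,-2,0,0,0,0.2]]'; python3 lid.py .6029 -.0838 .190 w15
python3 - <<'E'
from h import *
im,d=manip.camera('scene');save(cv2.resize(im[100:260,180:400],None,fx=3,fy=3),'s2')
E
```

```text
clock: 50.5
position: [0.6029, -0.0836, 0.3103]
ee_rot: [0.003, 1.0, 0.0, 0.0]
ft_force: [-0.4, -0.1, -0.2]
grip_width: 0.598
grasp_force: 0.0
tip 0.94 [171. 124.] [ 0.5368 -0.152   0.208 ]
tip 0.58 [255. 200.] [ 0.6037 -0.0833  0.208 ]
-0.006 2437 [ 0.597  -0.0826  0.1908] encl 0.6023 -0.0833 0.0302
0.022 343 [ 0.6006 -0.0834  0.2182] encl 0.6022 -0.083 0.0092
```

View pics/s2.png

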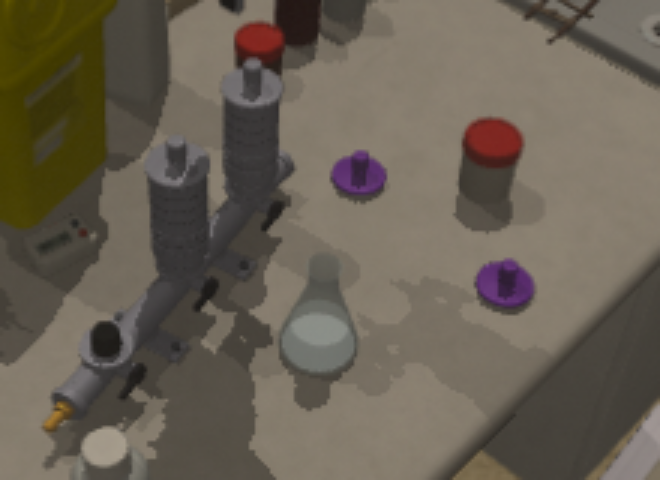

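The second unit at (250,130) matches the finished one at (178,210), knob top at 0.218 m, and the bystanders have not moved. I'm handing it in.

```bash
python3 -c "
from workcell import manip
print(manip.hand_in())"
```

```text
the job is handed in; nothing more can be done
None
```

The second filtration unit is assembled on the free nozzle (base, ring, funnel, lid, each at its expected height), the bystanders look unmoved in the last picture, and the job was handed in at about 51 s; no verdict came back.

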